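# Line up the reagent jars by height beside the ice tub

### The job

Line up the four brown glass jars by height on the row of dark rubber discs, one jar to a disc: the tallest on the disc next to the red ice tub, then in descending order to the shortest on the disc farthest from the tub. Leave each jar standing upright and centred on its disc, and do not knock any jar over on the way.

Things in the scene. Friction and masses are not known exactly. Their poses are not given: they have to be found in the camera images.
- jar_1_center (a point): Brown glass jar with a black screw cap and a paper band, the tallest and widest of four: a plain upright cylinder 115 mm tall and 56 mm in diameter over its full height (glass and cap alike). The point is its centre, 57.5 mm above its underside; z is its axis, up. Loose, stands on the bench; about 240 g, varying.
- jar_2_center (a point): Brown glass jar with a black screw cap and a paper band, the second tallest of four: a plain upright cylinder 95 mm tall and 50 mm in diameter over its full height (glass and cap alike). The point is its centre, 47.5 mm above its underside; z is its axis, up. Loose, stands on the bench; about 170 g, varying.
- jar_3_center (a point): Brown glass jar with a black screw cap and a paper band, the third tallest of four: a plain upright cylinder 75 mm tall and 44 mm in diameter over its full height (glass and cap alike). The point is its centre, 37.5 mm above its underside; z is its axis, up. Loose, stands on the bench; about 110 g, varying.
- jar_4_center (a point): Brown glass jar with a black screw cap and a paper band, the shortest and narrowest of four: a plain upright cylinder 55 mm tall and 38 mm in diameter over its full height (glass and cap alike). The point is its centre, 27.5 mm above its underside; z is its axis, up. Loose, stands on the bench; about 70 g, varying.
- disc_a: Dark, nearly black rubber disc, 66 mm in diameter, 3 mm thick, fixed on the low grey board (8 mm thick). One of four identical discs in a straight row, 80 mm apart; which letter lies where in the row varies. Origin: centre of its underside, on the board; its top is 3 mm higher, 11 mm above the bench. Its y axis runs along the row.
- disc_b: Dark, nearly black rubber disc, 66 mm in diameter, 3 mm thick, fixed on the low grey board (8 mm thick). One of four identical discs in a straight row, 80 mm apart; which letter lies where in the row varies. Origin: centre of its underside, on the board; its top is 3 mm higher, 11 mm above the bench. Its y axis runs along the row.
- disc_c: Dark, nearly black rubber disc, 66 mm in diameter, 3 mm thick, fixed on the low grey board (8 mm thick). One of four identical discs in a straight row, 80 mm apart; which letter lies where in the row varies. Origin: centre of its underside, on the board; its top is 3 mm higher, 11 mm above the bench. Its y axis runs along the row.
- disc_d: Dark, nearly black rubber disc, 66 mm in diameter, 3 mm thick, fixed on the low grey board (8 mm thick). One of four identical discs in a straight row, 80 mm apart; which letter lies where in the row varies. Origin: centre of its underside, on the board; its top is 3 mm higher, 11 mm above the bench. Its y axis runs along the row.
- ice_tub: Square red plastic tub of ice, 92 mm square at the rim, 59 mm high, fixed on the board at one end of the row of discs (which end varies; a blue box of pipette tips 82 by 90 mm and 49 mm high stands at the other). Origin: centre of its underside, on the board, in line with the discs; its centre is 100 mm from that of the nearest disc, 180, 260 and 340 mm from the others.
Things that resemble listed ones, but are neither listed nor needed, are in the scene too. Leave any orange or purple look-alike of the part that bears jar_4_center alone.

How it is judged:
By the outcome, as a careful person would: the job done as asked, in the order asked, and still so for the second after the job is handed in, with the robot touching nothing.
It also fails if it takes over 96 s, if anything falls off the work surface, if the arm or the gripper's body presses on something with over 40 N, if the wrist force passes 120 N, or if a joint passes its speed limit or range.

### The arm

A 6-joint arm with a two-finger parallel gripper is mounted at the origin on the work surface. World frame = base frame: x ahead of the robot, y to its left, z up, the work surface at z = 0. Lengths are in m, angles in degrees, forces in N, time in s.
With the tool pointing down it reaches from about 0.35 to 0.875 m from the base axis. Payload 4.2 kg.
Tool frame: the origin (TCP) lies between the finger pads; the fingertips stand 8 mm ahead of it and the grasp point (between the pads) lies 11 mm behind it; z points along the fingers, y is the line along which they close (so a half turn about z gives the same grasp; the last joint's range is limited). The gripper opens to 87 mm and grips with 3 to 60 N. Pads are 19 mm wide; open, the fingers measure 117 mm over their backs; the gripper's body (75 mm by 190 mm) begins 51 mm behind the grasp point.
Start: joints at [14.817, 22.042, 0.453, 0, -68.411, -14.817], TCP at [0.625, 0, 0.231] pointing down, gripper open.
Joint ranges: [-179.83, 179.83], [-69.29, 118.12], [-61.27, 80.66], [-181.25, 117.63], [-171.15, -9.14], [-177.46, 177.46]. Speed limits (degrees/s): [159.86, 159.86, 180, 180, 180, 180].

### API

Orientations are given as a 3x3 rotation matrix whose columns are the frame's x, y, z axes.
In Python, from station import sense, capture, camera_model, finish_job, find_in gives the robot as it stands. The module is installed in compiled form; this text tells all that it offers.
- The arm moves only by the tool arm_command, never from a script. Its argument "motion" is a list of rows, each a list of 7 numbers: the finger opening in mm, from 0 to 87, then the shift along the tool's x, y, z in mm, then the turn, a rotation vector about the tool's x, y, z in rad. In form: [[jaw, dx, dy, dz, rx, ry, rz], ...]. A call has 1 to 8 rows; each row shifts and turns the commanded pose from where the row before left it, along the tool's axes as they then stand; what a row does not reach is not made up. A row lasts 1/10 s, in which the tool goes at most 50 mm and 8.59 degrees, less where a joint would pass 70% of its speed; a pose out of reach is approached as far as the arm can. A call with a gripper value outside its range is refused whole. The fingers move at their own pace and stop on an object; the grip force is fixed at half the most. Time passes only in rows, so rows that do not move let the fingers close. It gives the time, the measured TCP pose, the force, the opening and the grip force at its end, in the units of the state.
- sense(): the state, without advancing time (a new reading comes with each control period).
- capture(name): name is "scene" or "side" or "wrist"; returns the picture (384x512x3 uint8, red, green, blue); there is no depth.
- camera_model(name): a dict with "fx", "fy", "cx", "cy" (pixels), "R" (3x3) and "t" (3): a world point X has camera coordinates R X + t. Camera axes: x right, y down, z forward; pixel columns grow to the right and rows downward; lengths in m; the calibration is good to about 2 mm. A picture is of the moment at which its call begins: read the wrist's pose just before it. camera_model takes no time and is no camera call; for the wrist camera it gives the pose at the moment of the call.
- finish_job(): hands the job in; it is judged then, once.
Trained networks look in the newest picture that a camera, given by its name, has taken for a name from the list of things; names that differ only in an ending like _2 or _b are one class to them, and where a whole thing is asked for, a point or a joint stands for the part that bears it (a point fixed in the world has none). Each returns a list of dicts, best first, with "p" (0 to 1); they miss things now and then, are a little off and sometimes report something else, mostly with a low value. They report only what shows in the picture. A call takes as long as a camera call. They do not tell look-alikes from the thing itself.
- find_in(target, camera): "location" ([row, column] in pixels, amid what is visible of it).
The state is a dict: "time_s": time; "joints": joint angles; "joint_velocities": joint speeds; "effort": joint torques, N m; "tcp_pos": TCP position; "ee_rot": TCP orientation; "wrist_force": force on the tool from outside, world axes, zero at the start; "moment": the same for the moment, N m; "gripper_width": opening from 0.0 (shut) to 1.0 (fully open); "gripper_force": force on a finger pad.
Only numpy, scipy, OpenCV 4.12 (cv2) and the standard library are available. Lean on these libraries where they do the work, as an engineer would, in place of code of your own. Each camera call takes 0.05 s, during which the arm holds its last target. There are 200 camera calls.

## Working session

There is one attempt and no reset: what is moved stays moved. The work goes in short steps, Python scripts to look and compute and a tool call to move; the robot and the scene stay as the last step left them, time stands still between calls to the robot, and variables do not carry over. Pictures are saved under pics/ and viewed, at most 14 in all, crops included, and the job is handed in when it is done.

Besides the shell and the picture viewer there is one more tool, called after "Emit:" as a command line: name --pt "numbers of a row" for each row, then --argument value for the rest. arm_command: Moves the arm, as the interface text tells. Its arguments: {"type":"object","properties":{"motion":{"type":"array"}},"required":["motion"]}

```bash
mkdir -p pics; cat > h.py <<'E'
import numpy as np, cv2
from station import sense, capture, camera_model, finish_job, find_in
def save(n,img): cv2.imwrite('pics/'+n+'.png',img[:,:,::-1])
def ray(cm,r,c,z):
    R=np.array(cm['R']);t=np.array(cm['t']);o=-R.T@t
    d=R.T@np.array([(c-cm['cx'])/cm['fx'],(r-cm['cy'])/cm['fy'],1])
    return o+d*(z-o[2])/d[2]
def proj(cm,X):
    p=np.array(cm['R'])@np.array(X)+np.array(cm['t'])
    return [cm['fy']*p[1]/p[2]+cm['cy'],cm['fx']*p[0]/p[2]+cm['cx']]
E
python3 - <<'E'
from h import *
for n in ['scene','side']:
    save(n+'0',capture(n)); cm=camera_model(n)
    print(n,cm['fx'],np.round(-np.array(cm['R']).T@cm['t'],3))
    for t,z in [('jar_1_center',.04),('disc_a',.011),('ice_tub',.04)]:
        for d in find_in(t,n):
            print(t,round(d['p'],2),np.round(d['location']),np.round(ray(cm,*d['location'],z),3))
print(sense()['ee_rot'],sense()['time_s'])
E
```

```text
scene 494.05101874262175 [1.32  0.301 0.861]
jar_1_center 0.95 [188. 371.] [0.446 0.257 0.04 ]
disc_a 0.73 [224. 233.] [ 0.63  -0.024  0.011]
disc_a 0.68 [211. 167.] [ 0.644 -0.186  0.011]
disc_a 0.56 [222. 202.] [ 0.65  -0.093  0.011]
ice_tub 0.93 [193. 130.] [ 0.64 -0.28  0.04]
side 398.26238890805934 [ 0.284 -0.599  0.549]
jar_1_center 0.94 [131. 192.] [0.481 0.313 0.04 ]
disc_a 0.93 [225. 328.] [ 0.646 -0.108  0.011]
disc_a 0.89 [250. 344.] [ 0.639 -0.18   0.011]
disc_a 0.59 [203. 304.] [ 0.634 -0.027  0.011]
disc_a 0.56 [186. 284.] [0.621 0.042 0.011]
ice_tub 0.88 [279. 383.] [ 0.644 -0.281  0.04 ]
[[-1.31930260e-05 -9.99999939e-01 -3.48744181e-04]
 [-1.00000000e+00  1.32016801e-05 -2.48129583e-05]
 [ 2.48175608e-05  3.48743854e-04 -9.99999939e-01]] 0.4
```

View pics/scene0.png

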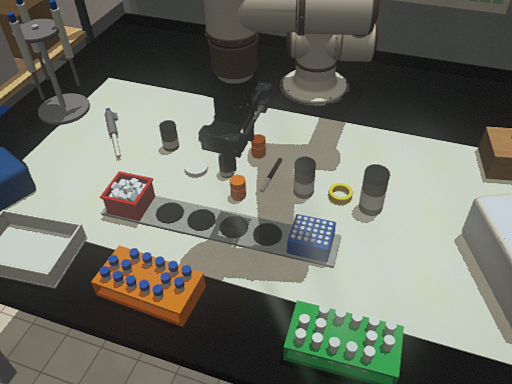

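View pics/side0.png

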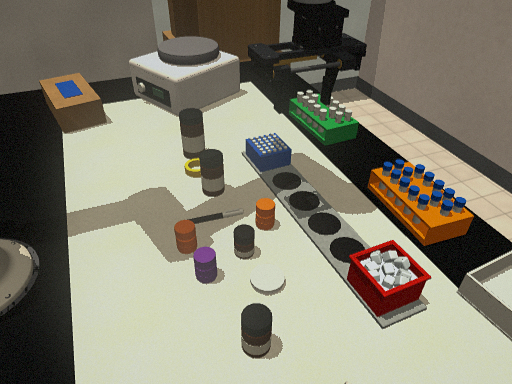

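The side picture shows the jars at (column,row) J1 (192,133), J2 (212,172), J3 (256,330) and J4 (244,241). In the scene picture they are at J1 (374,190), J2 (305,177), J3 (169,136) and J4 (228,163). Things that could be taken for J4 are the orange pots at side (185,236) and (265,213) and the purple pot at side (205,265); none of these is brown with a black cap. The tub is at the -y end of the row and the blue box at the +y end.

```bash
cat > m.py <<'E'
from h import *
from scipy.optimize import least_squares
S=cv2.imread('pics/scene0.png');D=cv2.imread('pics/side0.png')
cs,cd=camera_model('scene'),camera_model('side')
def cents(img,cm,seeds):
    g=cv2.cvtColor(img,cv2.COLOR_BGR2GRAY);out=[]
    n,l,st,ce=cv2.connectedComponentsWithStats((g<50).astype(np.uint8))
    for c,r in seeds:
        k=l[r,c]; x,y=ce[k]; out.append(ray(cm,y,x,.011)[:2]); print(k,st[k],np.round(out[-1],4))
cents(S,cs,[(170,212),(202,219),(234,226),(267,234)])
cents(D,cd,[(346,250),(324,224),(304,201),(287,181)])
H=[.115,.095,.075,.055];Rr=[.028,.025,.022,.019]
ps=[(374,190),(305,177),(169,136),(228,164)];pd=[(192,134),(212,172),(256,330),(244,242)]
def outline(img,cm,x,y,h,r):
    a=np.linspace(0,2*np.pi,40)
    P=[proj(cm,(x+r*np.cos(t),y+r*np.sin(t),z))[::-1] for z in(0,h) for t in a]
    hull=cv2.convexHull(np.array(P,np.float32)*4)
    cv2.polylines(img,[hull.astype(np.int32)],True,(0,255,0),1)
s4=cv2.resize(S,None,fx=4,fy=4);d4=cv2.resize(D,None,fx=4,fy=4)
for i in range(4):
    f=lambda p:np.r_[np.array(proj(cs,(*p,H[i]/2)))-ps[i][::-1],np.array(proj(cd,(*p,H[i]/2)))-pd[i][::-1]]
    q=least_squares(f,[.5,0]);print(i+1,np.round(q.x,3),np.round(q.fun,1))
    outline(s4,cs,*q.x,H[i],Rr[i]);outline(d4,cd,*q.x,H[i],Rr[i])
a=s4[440:940,600:1600];b=d4[400:1450,640:1140]
cv2.imwrite('pics/ov1.png',cv2.resize(a,(800,400)));cv2.imwrite('pics/ov2.png',cv2.resize(b,(286,600)))
E
python3 m.py
```

```text
0 [     0      0    512    384 142973] [0.5213 0.0024]
0 [     0      0    512    384 142973] [0.5213 0.0024]
0 [     0      0    512    384 142973] [0.5213 0.0024]
109 [259 224  23  22 332] [0.6352 0.0673]
368 [ 330  237   97   79 2118] [ 0.6444 -0.2585]
338 [308 213  33  22 545] [ 0.642  -0.1001]
323 [289 191  31  20 457] [ 0.6381 -0.0206]
293 [273 172  28  17 368] [0.6347 0.0599]
1 [0.47  0.265] [ 0.4 -0.1  0.1 -0.3]
2 [0.47  0.101] [ 1.3 -0.1  0.7 -0.6]
3 [ 0.416 -0.292] [ 0.7  0.2  0.2 -0.1]
4 [ 0.466 -0.105] [ 1.6 -1.4 -0.4 -1.3]
```

View pics/ov1.png

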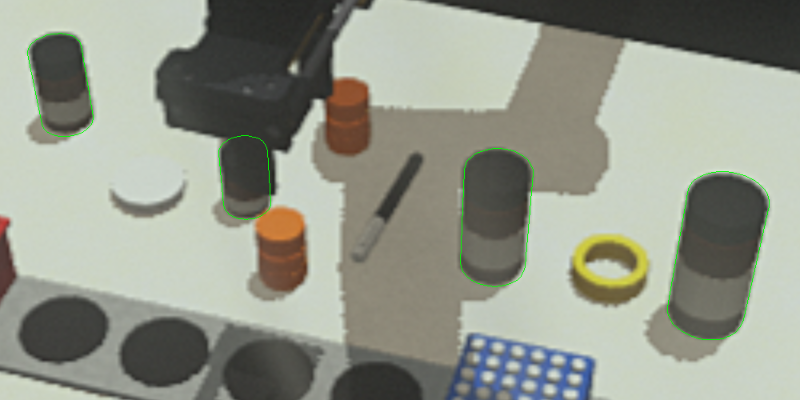

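View pics/ov2.png

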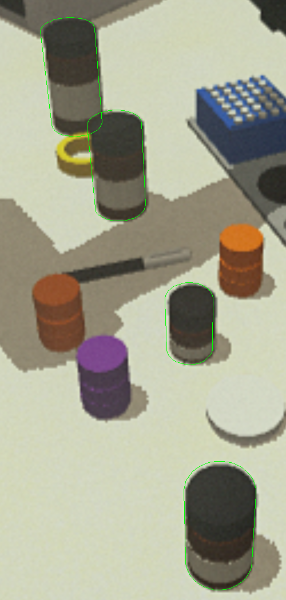

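The outlines fit all four jars, and the heights match the identities. The only brown, black-capped short jar is J4; the orange and purple pots lie beside it. Next I'll get the pot positions and the exact reach to J1.

```bash
python3 - <<'E'
from h import *
cs,cd=camera_model('scene'),camera_model('side')
for n,cm,c,r in [('oA',cd,265,213),('oA',cs,238,187),('oB',cd,185,236),('oB',cs,258,146),('pur',cd,205,265),('J4',cd,244,242),('white',cd,268,281)]:
    print(n,np.round(ray(cm,r,c,.0275),3))
S=cv2.imread('pics/scene0.png');g=cv2.cvtColor(S,cv2.COLOR_BGR2GRAY)
for th in (60,70,80):
    n,l,st,ce=cv2.connectedComponentsWithStats((g<th).astype(np.uint8))
    for c,r in [(170,212),(202,219),(234,226),(267,234)]:
        k=l[r,c];x,y=ce[k];print(th,k and (st[k].tolist(),np.round(ray(cs,y,x,.011),4)))
w=camera_model('wrist');print(np.round(-np.array(w['R']).T@w['t'],3),w['fx'],np.round(w['R'],2))
E
```

```text
oA [ 0.536 -0.045  0.027]
oA [ 0.53  -0.049  0.027]
oB [ 0.37  -0.052  0.027]
oB [ 0.367 -0.055  0.027]
pur [ 0.384 -0.135  0.027]
J4 [ 0.467 -0.107  0.027]
white [ 0.472 -0.207  0.027]
60 0
60 0
60 0
60 ([254, 224, 28, 22, 484], array([0.6356, 0.0618, 0.011 ]))
70 ([156, 203, 27, 20, 416], array([ 0.6463, -0.1785,  0.011 ]))
70 ([188, 210, 27, 21, 444], array([ 0.6428, -0.0985,  0.011 ]))
70 ([220, 217, 22, 21, 286], array([ 0.6464, -0.0268,  0.011 ]))
70 ([254, 223, 28, 23, 514], array([0.6355, 0.0615, 0.011 ]))
80 ([156, 203, 28, 21, 429], array([ 0.6459, -0.1785,  0.011 ]))
80 ([188, 210, 28, 21, 453], array([ 0.643 , -0.0982,  0.011 ]))
80 ([220, 216, 29, 22, 440], array([ 0.6404, -0.0198,  0.011 ]))
80 ([253, 223, 29, 23, 523], array([0.6354, 0.0615, 0.011 ]))
[ 0.625 -0.084  0.385] 264.919872861646 [[-1.   -0.   -0.  ]
 [-0.    0.95  0.3 ]
 [ 0.    0.3  -0.95]]
```

Emit:
arm_command --pt "87 -33 19.4 0 0 0 0" --pt "87 -33 19.4 0 0 0 0" --pt "87 -33 19.4 0 0 0 0" --pt "87 -33 19.4 0 0 0 0" --pt "87 -33 19.4 0 0 0 0" --pt "87 -33 19.4 0 0 0 0" --pt "87 -33 19.4 0 0 0 0" --pt "87 -33 19.4 0 0 0 0"

```text
time_s: 1.2
tcp_pos: [0.4688, 0.2653, 0.2308]
ee_rot: [[0.0, -1.0, 0.0], [-1.0, -0.0, 0.0], [-0.0, -0.0, -1.0]]
wrist_force: [1.0, 0.5, 0.3]
gripper_width: 1.0
gripper_force: 0.0
```

```bash
cat > w.py <<'E'
import sys
from h import *
name,x,y,h,r=sys.argv[1],*map(float,sys.argv[2:6]);z0=float(sys.argv[6]) if len(sys.argv)>6 else 0
s=sense();cm=camera_model('wrist');im=capture('wrist')
img=cv2.resize(im[:,:,::-1],None,fx=1.25,fy=1.25)
a=np.linspace(0,2*np.pi,60)
for z in (z0,z0+h):
    P=[np.array(proj(cm,(x+r*np.cos(t),y+r*np.sin(t),z))[::-1])*1.25 for t in a]
    cv2.polylines(img,[np.array(P).astype(np.int32)],True,(0,255,0),1)
cv2.imwrite('pics/'+name+'.png',img)
print(s['time_s'],np.round(s['tcp_pos'],4),np.round(s['ee_rot'],3).tolist(),[(np.round(d['location']),round(d['p'],2)) for d in find_in('jar_1_center','wrist')])
E
python3 w.py w1 .47 .265 .115 .028
```

```text
1.2 [0.4688 0.2653 0.2308] [[0.0, -1.0, 0.0], [-1.0, -0.0, 0.0], [-0.0, -0.0, -1.0]] [(array([185., 246.]), 0.72)]
```

View pics/w1.png

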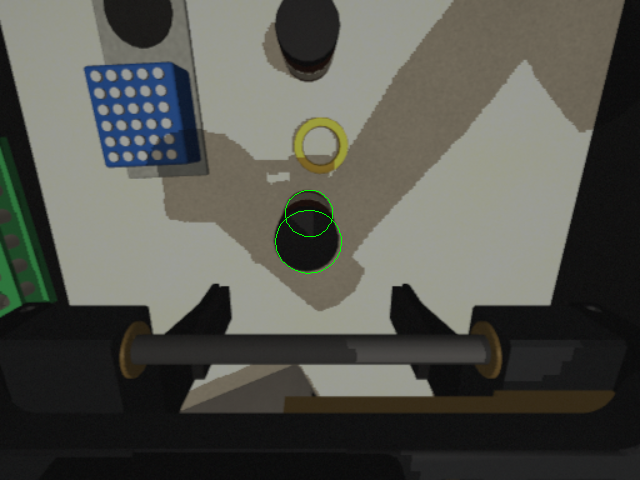

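The wrist picture shows J1's cap at about (308,241), within a pixel or two of the predicted outline. I'll go down and grip.

Emit:
arm_command --pt "87 0 -1 40 0 0 0" --pt "87 0 0 40 0 0 0" --pt "87 0 0 40 0 0 0" --pt "87 0 0 25 0 0 0" --pt "87 0 0 17 0 0 0" --pt "87 0 0 0 0 0 0" --pt "40 0 0 0 0 0 0" --pt "40 0 0 0 0 0 0"

```text
time_s: 2.1
tcp_pos: [0.4717, 0.2645, 0.0699]
ee_rot: [[-0.0, -1.0, 0.002], [-1.0, 0.0, 0.002], [-0.002, -0.002, -1.0]]
wrist_force: [0.4, 0.2, 0.2]
gripper_width: 0.896
gripper_force: 0.0
```

Emit:
arm_command --pt "40 0 0 0 0 0 0" --pt "40 0 0 0 0 0 0" --pt "40 0 0 0 0 0 0"

```text
time_s: 2.4
tcp_pos: [0.4714, 0.2645, 0.0694]
ee_rot: [[0.0, -1.0, 0.002], [-1.0, -0.0, 0.001], [-0.001, -0.002, -1.0]]
wrist_force: [-0.2, 0.2, -0.9]
gripper_width: 0.639
gripper_force: 30.0
```

Emit:
arm_command --pt "40 0 0 -10 0 0 0" --pt "40 0 0 -25 0 0 0" --pt "40 0 0 -30 0 0 0" --pt "40 0 0 -30 0 0 0" --pt "40 0 0 -15 0 0 0" --pt "40 0 0 0 0 0 0"

```text
time_s: 3.0
tcp_pos: [0.4716, 0.2648, 0.1814]
ee_rot: [[0.0, -1.0, 0.004], [-1.0, -0.0, 0.004], [-0.004, -0.004, -1.0]]
wrist_force: [-0.0, -0.3, -2.1]
gripper_width: 0.641
gripper_force: 30.0
```

```bash
python3 -c "
from h import *
s=sense();print(s['tcp_pos'],s['wrist_force'],s['gripper_width'])"
```

```text
[0.47157734 0.26482936 0.18135443] [-0.03222261 -0.26405747 -2.08883702] 0.6406346545021857
```

Emit:
arm_command --pt "40 15 -5.9 0 0 0 0" --pt "40 25 -9.8 0 0 0 0" --pt "40 30 -11.8 0 0 0 0" --pt "40 30 -11.8 0 0 0 0" --pt "40 30 -11.8 0 0 0 0" --pt "40 30 -11.8 0 0 0 0" --pt "40 30 -11.8 0 0 0 0" --pt "40 30 -11.8 0 0 0 0"

```text
time_s: 3.8
tcp_pos: [0.5563, 0.0417, 0.1766]
ee_rot: [[-0.001, -1.0, -0.004], [-1.0, 0.001, -0.001], [0.001, 0.004, -1.0]]
wrist_force: [-0.1, 0.6, -2.7]
gripper_width: 0.637
gripper_force: 30.0
```

Emit:
arm_command --pt "40 30 -11.8 0 0 0 0" --pt "40 30 -11.8 0 0 0 0" --pt "40 30 -11.8 0 0 0 0" --pt "40 30 -11.8 0 0 0 0" --pt "40 30 -11.8 0 0 0 0" --pt "40 30 -11.8 0 0 0 0" --pt "40 25 -9.8 0 0 0 0" --pt "40 18 -7 0 0 0 0"

```text
time_s: 4.6
tcp_pos: [0.6436, -0.1814, 0.1757]
ee_rot: [[-0.002, -1.0, -0.005], [-1.0, 0.002, 0.001], [-0.001, 0.005, -1.0]]
wrist_force: [-0.5, 0.9, -2.9]
gripper_width: 0.638
gripper_force: 30.0
```

Emit:
arm_command --pt "40 0 0 10 0 0 0" --pt "40 0 0 15 0 0 0" --pt "40 0 0 15 0 0 0" --pt "40 0 0 0 0 0 0"

```text
time_s: 5.0
tcp_pos: [0.6415, -0.1784, 0.1336]
ee_rot: [[-0.001, -1.0, -0.01], [-1.0, 0.001, 0.002], [-0.002, 0.01, -1.0]]
wrist_force: [0.0, -0.6, -2.8]
gripper_width: 0.633
gripper_force: 30.0
```

```bash
python3 w.py w2 .646 -.179 .003 .033 .008
```

```text
5.0 [ 0.6415 -0.1784  0.1336] [[-0.001, -1.0, -0.01], [-1.0, 0.001, 0.002], [-0.002, 0.01, -1.0]] [(array([246., 252.]), 0.86)]
```

View pics/w2.png

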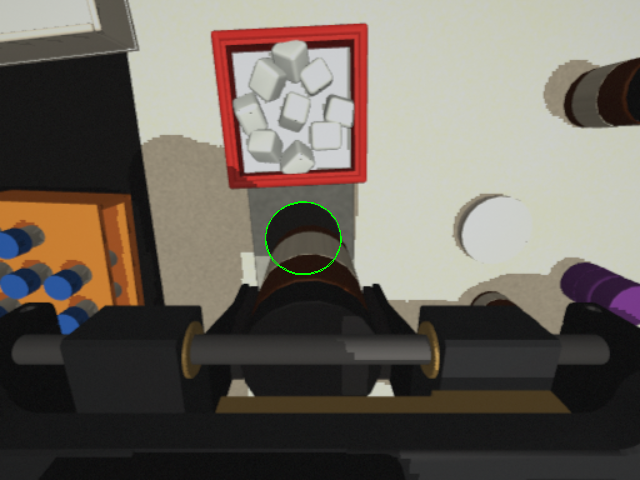

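The picture shows the outline of disc 1 lying on the disc in front of the tub, at about (303,238). I'll trim 4.5 mm in x and lower.

Emit:
arm_command --pt "40 0 -4.5 10 0.01 0 0" --pt "40 0 0 15 0 0 0" --pt "40 0 0 12 0 0 0" --pt "40 0 0 8 0 0 0" --pt "40 0 0 0 0 0 0"

```text
time_s: 5.6
tcp_pos: [0.6488, -0.1788, 0.0918]
ee_rot: [[-0.0, -1.0, 0.007], [-1.0, 0.0, 0.0], [-0.0, -0.007, -1.0]]
wrist_force: [-0.4, 0.1, -2.5]
gripper_width: 0.639
gripper_force: 30.0
```

Emit:
arm_command --pt "40 0 1.5 5 -0.005 0 0" --pt "40 0 0 3 0 0 0" --pt "40 0 0 1 0 0 0" --pt "40 0 0 0 0 0 0"

```text
time_s: 6.0
tcp_pos: [0.6484, -0.179, 0.0846]
ee_rot: [[0.0, -1.0, 0.005], [-1.0, -0.0, -0.0], [0.0, -0.005, -1.0]]
wrist_force: [0.8, -0.3, -3.1]
gripper_width: 0.641
gripper_force: 30.0
```

Emit:
arm_command --pt "40 0 2 2 -0.005 0 0" --pt "40 0 0 1 0 0 0" --pt "40 0 0 1 0 0 0" --pt "40 0 0 0 0 0 0"

```text
time_s: 6.4
tcp_pos: [0.6463, -0.179, 0.0805]
ee_rot: [[-0.0, -1.0, 0.0], [-1.0, 0.0, -0.0], [0.0, -0.0, -1.0]]
wrist_force: [0.3, 0.1, -2.4]
gripper_width: 0.637
gripper_force: 30.0
```

Emit:
arm_command --pt "40 0 0 1 0 0 0" --pt "40 0 0 0 0 0 0"

```text
time_s: 6.6
tcp_pos: [0.6464, -0.1791, 0.0804]
ee_rot: [[0.0, -1.0, 0.0], [-1.0, -0.0, -0.0], [0.0, -0.0, -1.0]]
wrist_force: [-1.2, -0.0, 2.4]
gripper_width: 0.637
gripper_force: 30.0
```

Emit:
arm_command --pt "87 0 0 0 0 0 0" --pt "87 0 0 0 0 0 0" --pt "87 0 0 0 0 0 0" --pt "87 0 0 0 0 0 0" --pt "87 0 0 -20 0 0 0" --pt "87 0 0 -30 0 0 0" --pt "87 0 0 -40 0 0 0" --pt "87 0 0 -30 0 0 0"

```text
time_s: 7.4
tcp_pos: [0.6469, -0.1792, 0.202]
ee_rot: [[0.0, -1.0, 0.002], [-1.0, -0.0, -0.001], [0.001, -0.002, -1.0]]
wrist_force: [0.9, 0.5, -0.4]
gripper_width: 0.999
gripper_force: 0.0
```

Emit:
arm_command --pt "87 -30 19 0 0 0 0" --pt "87 -37 23.5 0 0 0 0" --pt "87 -37 23.5 0 0 0 0" --pt "87 -37 23.5 0 0 0 0" --pt "87 -37 23.5 0 0 0 0" --pt "87 -37 23.5 0 0 0 0" --pt "87 -37 23.5 0 0 0 0" --pt "87 -28 16 0 0 0 0"

```text
time_s: 8.2
tcp_pos: [0.4689, 0.1026, 0.1998]
ee_rot: [[0.001, -1.0, 0.001], [-1.0, -0.001, 0.001], [-0.001, -0.001, -1.0]]
wrist_force: [0.4, 0.2, 0.8]
gripper_width: 0.999
gripper_force: 0.0
```

Emit:
arm_command --pt "87 0 0 0 0 0 0"

```text
time_s: 8.3
tcp_pos: [0.4689, 0.1034, 0.2001]
ee_rot: [[0.005, -1.0, 0.001], [-1.0, -0.005, 0.001], [-0.001, -0.001, -1.0]]
wrist_force: [0.6, -0.4, 0.7]
gripper_width: 0.995
gripper_force: 0.0
```

```bash
python3 w.py w3 .47 .101 .095 .025
```

```text
8.3 [0.4689 0.1034 0.2001] [[0.005, -1.0, 0.001], [-1.0, -0.005, 0.001], [-0.001, -0.001, -1.0]] []
```

View pics/w3.png

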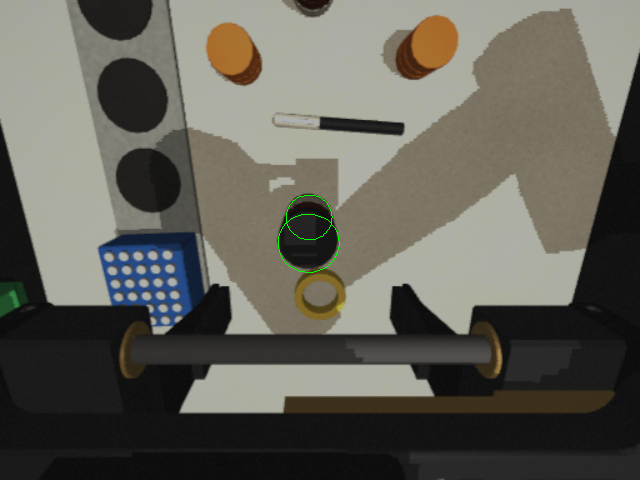

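The picture shows J2's cap at (309,242), matching the outline. I'll go down and grip.

Emit:
arm_command --pt "87 2 -1 35 0 0 0" --pt "87 0 0 40 0 0 0" --pt "87 0 0 35 0 0 0" --pt "87 0 0 22 0 0 0" --pt "87 0 0 14 0 0 0" --pt "87 0 0 0 0 0 0" --pt "30 0 0 0 0 0 0" --pt "30 0 0 0 0 0 0"

```text
time_s: 9.2
tcp_pos: [0.4723, 0.099, 0.0544]
ee_rot: [[-0.001, -1.0, 0.002], [-1.0, 0.001, 0.001], [-0.001, -0.002, -1.0]]
wrist_force: [-0.8, -0.5, -0.6]
gripper_width: 0.896
gripper_force: 0.0
```

Emit:
arm_command --pt "30 0 0 0 0 0 0" --pt "30 0 0 0 0 0 0" --pt "30 0 0 0 0 0 0" --pt "30 0 0 0 0 0 0"

```text
time_s: 9.6
tcp_pos: [0.4714, 0.0992, 0.0539]
ee_rot: [[0.0, -1.0, 0.001], [-1.0, -0.0, 0.0], [-0.0, -0.001, -1.0]]
wrist_force: [-0.7, 0.4, 2.6]
gripper_width: 0.57
gripper_force: 30.0
```

Emit:
arm_command --pt "30 0 0 -10 0 0 0" --pt "30 0 0 -25 0 0 0" --pt "30 0 0 -30 0 0 0" --pt "30 0 0 -25 0 0 0" --pt "30 0 0 0 0 0 0"

```text
time_s: 10.1
tcp_pos: [0.4735, 0.1001, 0.1476]
ee_rot: [[0.001, -1.0, 0.008], [-1.0, -0.001, 0.004], [-0.004, -0.008, -1.0]]
wrist_force: [0.5, -0.7, -0.9]
gripper_width: 0.574
gripper_force: 30.0
```

Emit:
arm_command --pt "30 15 -13 0 0 0 0" --pt "30 27 -23 0 0 0 0" --pt "30 30 -26 0 0 0 0" --pt "30 32 -27 0 0 0 0" --pt "30 32 -27 0 0 0 0" --pt "30 30 -26 0 0 0 0" --pt "30 22 -19 0 0 0 0" --pt "30 12 -10 0 0 0 0"

```text
time_s: 10.9
tcp_pos: [0.6428, -0.103, 0.1418]
ee_rot: [[-0.002, -1.0, -0.002], [-1.0, 0.002, -0.0], [0.0, 0.002, -1.0]]
wrist_force: [0.4, -0.2, -1.0]
gripper_width: 0.568
gripper_force: 30.0
```

Emit:
arm_command --pt "30 0 0 10 0 0 0" --pt "30 0 0 20 0 0 0" --pt "30 0 0 15 0 0 0" --pt "30 0 0 0 0 0 0"

```text
time_s: 11.3
tcp_pos: [0.639, -0.1002, 0.0946]
ee_rot: [[-0.0, -1.0, -0.008], [-1.0, 0.0, 0.001], [-0.001, 0.008, -1.0]]
wrist_force: [-0.7, 0.1, -1.5]
gripper_width: 0.567
gripper_force: 30.0
```

Target TCP is (.6425, -.101, .065).

Emit:
arm_command --pt "30 0 0 8 0 0 0" --pt "30 0 0 8 0 0 0" --pt "30 0 0 5 0 0 0" --pt "30 0 0 0 0 0 0" --pt "30 0 0 0 0 0 0"

```text
time_s: 11.8
tcp_pos: [0.6424, -0.101, 0.0777]
ee_rot: [[0.0, -1.0, 0.0], [-1.0, -0.0, -0.0], [0.0, -0.0, -1.0]]
wrist_force: [-0.8, -0.1, -0.8]
gripper_width: 0.57
gripper_force: 30.0
```

Emit:
arm_command --pt "30 0 0 5 0 0 0" --pt "30 0 0 4 0 0 0" --pt "30 0 0 3 0 0 0" --pt "30 0 0 1.5 0 0 0" --pt "30 0 0 0 0 0 0" --pt "30 0 0 0 0 0 0"

```text
time_s: 12.4
tcp_pos: [0.6422, -0.101, 0.0649]
ee_rot: [[0.0, -1.0, -0.0], [-1.0, -0.0, -0.0], [0.0, 0.0, -1.0]]
wrist_force: [-2.8, -0.1, 5.0]
gripper_width: 0.569
gripper_force: 30.0
```

Emit:
arm_command --pt "87 0 0 0 0 0 0" --pt "87 0 0 0 0 0 0" --pt "87 0 0 0 0 0 0" --pt "87 0 0 0 0 0 0" --pt "87 0 0 -20 0 0 0" --pt "87 0 0 -30 0 0 0" --pt "87 0 0 -40 0 0 0" --pt "87 0 0 -20 0 0 0"

```text
time_s: 13.2
tcp_pos: [0.644, -0.1012, 0.1778]
ee_rot: [[0.001, -1.0, 0.006], [-1.0, -0.001, -0.001], [0.001, -0.006, -1.0]]
wrist_force: [0.8, 0.1, 0.2]
gripper_width: 0.995
gripper_force: 0.0
```

Emit:
arm_command --pt "87 18 21 0 0 0 0" --pt "87 25 30 0 0 0 0" --pt "87 26 31 0 0 0 0" --pt "87 26 31 0 0 0 0" --pt "87 26 31 0 0 0 0" --pt "87 26 31 0 0 0 0" --pt "87 26 30 0 0 0 0" --pt "87 18 21 0 0 0 0"

```text
time_s: 14.0
tcp_pos: [0.4143, -0.293, 0.1741]
ee_rot: [[-0.001, -1.0, -0.0], [-1.0, 0.001, 0.0], [-0.0, 0.0, -1.0]]
wrist_force: [0.3, -0.2, 0.1]
gripper_width: 1.002
gripper_force: 0.0
```

Emit:
arm_command --pt "87 0 0 0 0 0 0" --pt "87 0 0 0 0 0 0"

```text
time_s: 14.2
tcp_pos: [0.4163, -0.2924, 0.1742]
ee_rot: [[-0.001, -1.0, 0.001], [-1.0, 0.001, -0.0], [0.0, -0.001, -1.0]]
wrist_force: [1.1, -0.9, -0.8]
gripper_width: 1.002
gripper_force: 0.0
```

```bash
python3 w.py w4 .416 -.292 .075 .022
```

```text
14.2 [ 0.4163 -0.2924  0.1742] [[-0.001, -1.0, 0.001], [-1.0, 0.001, -0.0], [0.0, -0.001, -1.0]] []
```

View pics/w4.png

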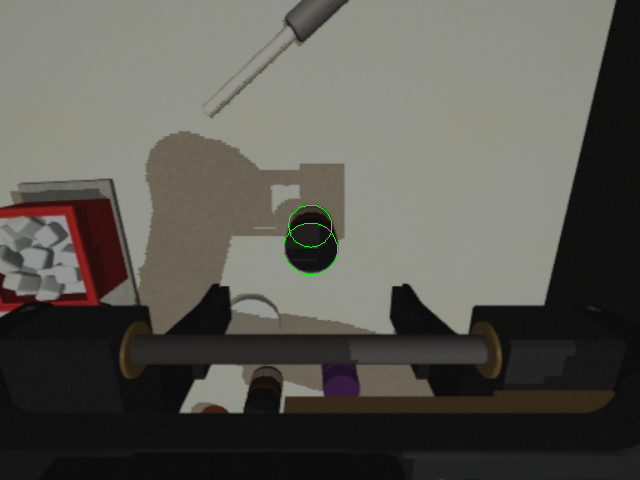

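The picture shows J3's cap at (311,249), on the outline. I'll go down and grip.

Emit:
arm_command --pt "87 0 0 33 0 0 0" --pt "87 0 0 40 0 0 0" --pt "87 0 0 30 0 0 0" --pt "87 0 0 20 0 0 0" --pt "87 0 0 10 0 0 0" --pt "87 0 0 0 0 0 0" --pt "25 0 0 0 0 0 0" --pt "25 0 0 0 0 0 0"

```text
time_s: 15.1
tcp_pos: [0.4175, -0.2922, 0.0422]
ee_rot: [[0.001, -1.0, 0.003], [-1.0, -0.001, -0.001], [0.001, -0.003, -1.0]]
wrist_force: [-0.2, -0.7, 0.3]
gripper_width: 0.893
gripper_force: 0.0
```

Emit:
arm_command --pt "25 0 0 0 0 0 0" --pt "25 0 0 0 0 0 0" --pt "25 0 0 0 0 0 0" --pt "25 0 0 0 0 0 0" --pt "25 0 0 0 0 0 0"

```text
time_s: 15.6
tcp_pos: [0.4163, -0.292, 0.0412]
ee_rot: [[-0.0, -1.0, -0.0], [-1.0, 0.0, -0.0], [0.0, 0.0, -1.0]]
wrist_force: [-0.4, -0.0, 0.9]
gripper_width: 0.501
gripper_force: 30.0
```

Emit:
arm_command --pt "25 0 0 -10 0 0 0" --pt "25 0 0 -25 0 0 0" --pt "25 0 0 -35 0 0 0" --pt "25 0 0 -35 0 0 0" --pt "25 0 0 -25 0 0 0" --pt "25 0 0 -10 0 0 0" --pt "25 0 0 0 0 0 0"

```text
time_s: 16.3
tcp_pos: [0.4168, -0.2921, 0.1824]
ee_rot: [[-0.0, -1.0, 0.003], [-1.0, 0.0, -0.001], [0.001, -0.003, -1.0]]
wrist_force: [0.3, 0.5, -1.7]
gripper_width: 0.499
gripper_force: 30.0
```

Emit:
arm_command --pt "25 -15 -12 0 0 0 0" --pt "25 -25 -20 0 0 0 0" --pt "25 -30 -25 0 0 0 0" --pt "25 -33 -27 0 0 0 0" --pt "25 -33 -27 0 0 0 0" --pt "25 -33 -27 0 0 0 0" --pt "25 -33 -27 0 0 0 0" --pt "25 -30 -25 0 0 0 0"

```text
time_s: 17.1
tcp_pos: [0.6061, -0.0582, 0.1784]
ee_rot: [[0.0, -1.0, -0.005], [-1.0, -0.0, -0.0], [0.0, 0.005, -1.0]]
wrist_force: [0.5, -0.1, -0.8]
gripper_width: 0.498
gripper_force: 30.0
```

Emit:
arm_command --pt "25 -25 -20.7 0 0 0 0" --pt "25 -15 -12 0 0 0 0" --pt "25 0 0 20 0 0 0" --pt "25 0 0 30 0 0 0" --pt "25 0 0 30 0 0 0" --pt "25 0 0 20 0 0 0" --pt "25 0 0 0 0 0 0" --pt "25 0 0 0 0 0 0"

```text
time_s: 17.9
tcp_pos: [0.6385, -0.0202, 0.0797]
ee_rot: [[0.0, -1.0, -0.003], [-1.0, -0.0, -0.001], [0.001, 0.003, -1.0]]
wrist_force: [-1.3, 0.1, -1.4]
gripper_width: 0.493
gripper_force: 30.0
```

Height to go: .0797 to about .0517, 28 mm.

Emit:
arm_command --pt "25 0 0 8 0 0 0" --pt "25 0 0 8 0 0 0" --pt "25 0 0 5 0 0 0" --pt "25 0 0 3 0 0 0" --pt "25 0 0 2 0 0 0" --pt "25 0 0 1 0 0 0" --pt "25 0 0 0 0 0 0" --pt "25 0 0 0 0 0 0"

```text
time_s: 18.7
tcp_pos: [0.6392, -0.02, 0.0543]
ee_rot: [[0.0, -1.0, 0.001], [-1.0, -0.0, 0.0], [-0.0, -0.001, -1.0]]
wrist_force: [-0.9, -0.8, -0.9]
gripper_width: 0.5
gripper_force: 30.0
```

Emit:
arm_command --pt "25 0 0 1 0 0 0" --pt "25 0 0 1 0 0 0" --pt "25 0 0 0.7 0 0 0" --pt "25 0 0 0 0 0 0"

```text
time_s: 19.1
tcp_pos: [0.6391, -0.02, 0.0522]
ee_rot: [[0.0, -1.0, 0.0], [-1.0, -0.0, -0.0], [0.0, -0.0, -1.0]]
wrist_force: [-1.7, 1.5, 4.5]
gripper_width: 0.502
gripper_force: 30.0
```

Emit:
arm_command --pt "87 0 0 0 0 0 0" --pt "87 0 0 0 0 0 0" --pt "87 0 0 0 0 0 0" --pt "87 0 0 0 0 0 0" --pt "87 0 0 -20 0 0 0" --pt "87 0 0 -30 0 0 0" --pt "87 0 0 -40 0 0 0" --pt "87 0 0 -20 0 0 0"

```text
time_s: 19.9
tcp_pos: [0.6407, -0.02, 0.165]
ee_rot: [[0.001, -1.0, 0.006], [-1.0, -0.001, 0.0], [-0.0, -0.006, -1.0]]
wrist_force: [0.4, -0.1, -0.1]
gripper_width: 0.994
gripper_force: 0.0
```

Emit:
arm_command --pt "80 10 20 0 0 0 0" --pt "70 15 30 0 0 0 0" --pt "65 18 36 0 0 0 0" --pt "65 18 36 0 0 0 0" --pt "65 15 30 0 0 0 0" --pt "65 10 20 0 0 0 0" --pt "65 0 0 0 0 0 0" --pt "65 0 0 0 0 0 0"

```text
time_s: 20.7
tcp_pos: [0.4675, -0.1061, 0.1618]
ee_rot: [[-0.0, -1.0, 0.002], [-1.0, 0.0, -0.0], [0.0, -0.002, -1.0]]
wrist_force: [-0.5, -0.2, 0.1]
gripper_width: 0.749
gripper_force: 0.0
```

```bash
python3 w.py w5 .467 -.106 .055 .019
```

```text
20.7 [ 0.4675 -0.1061  0.1618] [[-0.0, -1.0, 0.002], [-1.0, 0.0, -0.0], [0.0, -0.002, -1.0]] [(array([125.,  47.]), 0.8)]
```

View pics/w5.png

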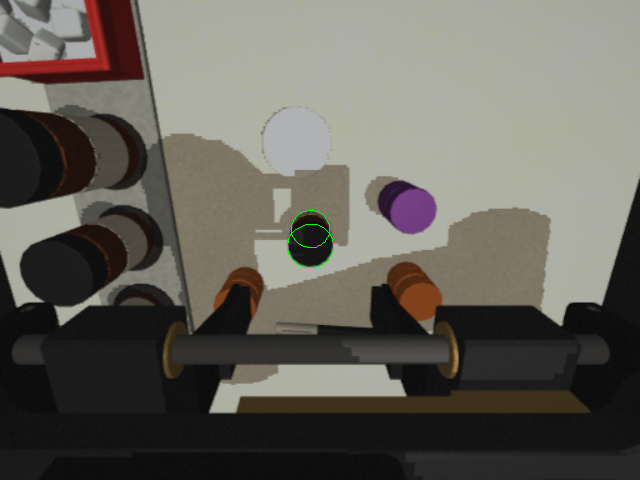

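The picture shows J4, with its black cap, at (310,246) on the outline. The orange pots are at (240,292) and (415,292) and the purple one at (408,207), all clear of the finger path. I'll go down and grip.

Emit:
arm_command --pt "65 0 0 33 0 0 0" --pt "65 0 0 40 0 0 0" --pt "65 0 0 30 0 0 0" --pt "65 0 0 20 0 0 0" --pt "65 0 0 11 0 0 0" --pt "65 0 0 0 0 0 0" --pt "20 0 0 0 0 0 0" --pt "20 0 0 0 0 0 0"

```text
time_s: 21.6
tcp_pos: [0.4682, -0.1058, 0.0284]
ee_rot: [[0.0, -1.0, 0.003], [-1.0, -0.0, 0.0], [-0.0, -0.003, -1.0]]
wrist_force: [0.5, -0.3, -0.0]
gripper_width: 0.642
gripper_force: 0.0
```

Emit:
arm_command --pt "20 0 0 0 0 0 0" --pt "20 0 0 0 0 0 0" --pt "20 0 0 0 0 0 0" --pt "20 0 0 0 0 0 0"

```text
time_s: 22.0
tcp_pos: [0.4674, -0.1059, 0.028]
ee_rot: [[0.0, -1.0, 0.001], [-1.0, -0.0, 0.0], [-0.0, -0.001, -1.0]]
wrist_force: [-0.9, 0.4, 5.7]
gripper_width: 0.432
gripper_force: 30.0
```

Emit:
arm_command --pt "20 0 0 -10 0 0 0" --pt "20 0 0 -25 0 0 0" --pt "20 0 0 -35 0 0 0" --pt "20 0 0 -35 0 0 0" --pt "20 0 0 -25 0 0 0" --pt "20 0 0 -10 0 0 0" --pt "20 0 0 0 0 0 0"

```text
time_s: 22.7
tcp_pos: [0.4675, -0.1059, 0.1685]
ee_rot: [[-0.0, -1.0, 0.003], [-1.0, 0.0, 0.0], [-0.0, -0.003, -1.0]]
wrist_force: [0.5, 0.2, -1.2]
gripper_width: 0.426
gripper_force: 30.0
```

Emit:
arm_command --pt "20 -12 -12 0 0 0 0" --pt "20 -20 -20 0 0 0 0" --pt "20 -25 -25 0 0 0 0" --pt "20 -28 -28 0 0 0 0" --pt "20 -28 -28 0 0 0 0" --pt "20 -25 -25 0 0 0 0" --pt "20 -17 -18 0 0 0 0" --pt "20 -11.5 -11.6 0 0 0 0"

```text
time_s: 23.5
tcp_pos: [0.6354, 0.0627, 0.1639]
ee_rot: [[0.001, -1.0, -0.004], [-1.0, -0.001, -0.001], [0.001, 0.004, -1.0]]
wrist_force: [-0.8, -0.1, -0.5]
gripper_width: 0.431
gripper_force: 30.0
```

Emit:
arm_command --pt "20 0 0 20 0 0 0" --pt "20 0 0 30 0 0 0" --pt "20 0 0 30 0 0 0" --pt "20 0 0 20 0 0 0" --pt "20 0 0 0 0 0 0" --pt "20 0 0 0 0 0 0"

```text
time_s: 24.1
tcp_pos: [0.6344, 0.0608, 0.0658]
ee_rot: [[0.001, -1.0, -0.003], [-1.0, -0.001, -0.001], [0.001, 0.003, -1.0]]
wrist_force: [0.7, -0.3, -0.5]
gripper_width: 0.434
gripper_force: 30.0
```

Emit:
arm_command --pt "20 0 0 8 0 0 0" --pt "20 0 0 8 0 0 0" --pt "20 0 0 5 0 0 0" --pt "20 0 0 3 0 0 0" --pt "20 0 0 1.5 0 0 0" --pt "20 0 0 0 0 0 0" --pt "20 0 0 0 0 0 0"

```text
time_s: 24.8
tcp_pos: [0.6348, 0.0605, 0.0421]
ee_rot: [[0.0, -1.0, 0.001], [-1.0, -0.0, 0.0], [-0.0, -0.001, -1.0]]
wrist_force: [-0.1, 0.4, 0.1]
gripper_width: 0.428
gripper_force: 30.0
```

Emit:
arm_command --pt "20 0 0 1.5 0 0 0" --pt "20 0 0 1 0 0 0" --pt "20 0 0 1 0 0 0" --pt "20 0 0 0 0 0 0"

```text
time_s: 25.2
tcp_pos: [0.6347, 0.0605, 0.0391]
ee_rot: [[0.0, -1.0, 0.0], [-1.0, -0.0, -0.0], [0.0, -0.0, -1.0]]
wrist_force: [-2.3, 0.5, 4.2]
gripper_width: 0.429
gripper_force: 30.0
```

Emit:
arm_command --pt "87 0 0 0 0 0 0" --pt "87 0 0 0 0 0 0" --pt "87 0 0 0 0 0 0" --pt "87 0 0 0 0 0 0" --pt "87 0 0 -20 0 0 0" --pt "87 0 0 -40 0 0 0" --pt "87 0 0 -40 0 0 0" --pt "87 0 0 -40 0 0 0"

```text
time_s: 26.0
tcp_pos: [0.6344, 0.0604, 0.1795]
ee_rot: [[-0.0, -1.0, -0.001], [-1.0, 0.0, -0.0], [0.0, 0.001, -1.0]]
wrist_force: [1.5, 0.2, 0.3]
gripper_width: 0.98
gripper_force: 0.0
```

Emit:
arm_command --pt "87 -10 30 0 0 0 0" --pt "87 -20 40 0 0 0 0" --pt "87 -20 40 0 0 0 0" --pt "87 -20 40 0 0 0 0" --pt "87 -20 30 0 0 0 0" --pt "87 0 0 0 0 0 0"

```text
time_s: 26.6
tcp_pos: [0.4516, 0.1516, 0.1787]
ee_rot: [[0.004, -1.0, -0.0], [-1.0, -0.004, 0.001], [-0.001, 0.0, -1.0]]
wrist_force: [1.1, 0.1, 0.4]
gripper_width: 0.999
gripper_force: 0.0
```

```bash
python3 - <<'E'
from h import *
J=[(.646,-.179,.115,.028),(.6425,-.0992,.095,.025),(.639,-.02,.075,.022),(.635,.0606,.055,.019)]
out=[]
for n,(r0,r1,c0,c1) in [('scene',(120,270,90,350)),('side',(100,300,240,440))]:
    im=cv2.resize(capture(n)[:,:,::-1],None,fx=4,fy=4);cm=camera_model(n)
    for x,y,h,r in J:
        a=np.linspace(0,2*np.pi,40)
        P=[proj(cm,(x+r*np.cos(t),y+r*np.sin(t),z))[::-1] for z in(.011,.011+h) for t in a]
        cv2.polylines(im,[cv2.convexHull(np.array(P,np.float32)*4+1.5).astype(np.int32)],True,(0,255,0),1)
    c=im[r0*4:r1*4,c0*4:c1*4];out.append(cv2.resize(c,(400*c.shape[1]//c.shape[0]*3//4 if n=='scene' else 280,300 if n=='scene' else 280)))
h=max(o.shape[0] for o in out)
cv2.imwrite('pics/end.png',np.hstack([cv2.copyMakeBorder(o,0,h-o.shape[0],0,0,0) for o in out]))
E
```

```text
(no output)
```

View pics/end.png

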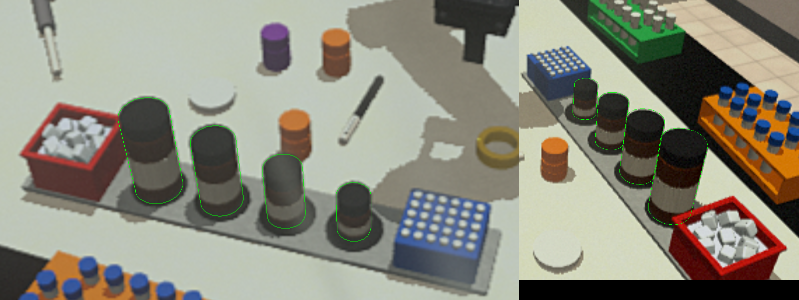

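The picture shows all four jars upright on their discs, matching the target outlines, tallest next to the tub: in the scene view they are at (152,150), (217,170), (284,190) and (353,211).

```bash
python3 -c "
from station import finish_job
print(finish_job())"
```

```text
the job is handed in; nothing more can be done
None
```

All four jars stand upright and centred on their discs, in descending height from the tub, and the job is handed in at about 27 s of the 96 s allowed.

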